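# Shake weld nuts out over the preheat tray

## Robot

A 7-joint arm with a two-finger parallel gripper is mounted at the origin on the work surface. World frame = base frame: x ahead of the robot, y to its left, z up, the work surface at z = 0. Lengths are in m, angles in rad, forces in N, time in s.
With the tool pointing down it reaches from about 0.35 to 0.9 m from the base axis. Payload 19.9 kg.
Tool frame: the origin (TCP) lies midway between the tips of the shut fingers; the grasp point (between the pads) lies 19 mm behind it (manip.grip_point_offset is the distance from the TCP to the grasp point, in m); z points along the fingers, y is the direction in which the jaws open and shut (so a half turn about z gives the same grasp; the last joint's range is limited). The gripper opens to 94 mm and grips with 3 to 60 N. Pads are 16 mm wide; open, the fingers measure 119 mm over their backs; the gripper's body (75 mm by 177 mm) begins 78 mm behind the grasp point.
Start: joints at [-0.042, 0.417, -0.01, 1.614, 0.005, 1.111, -0.053], TCP at [0.625, 0, 0.177] pointing down, gripper open.
Joint ranges: [-2.81, 2.81], [-0.39, 2.02], [-1.27, 1.25], [0.06, 2.57], [-1.19, 4.33], [0.19, 2], [-2.82, 2.82]. Speed limits (rad/s): [1.89, 1.89, 2.39, 2.39, 3.01, 3.01, 3.01].

## Interface

Orientations are given as a unit quaternion [w, x, y, z].
In Python, from plant import manip gives the robot as it stands. The module is installed in compiled form; this text tells all that it offers. Calls block until the motion is done:
- manip.goto(position, orientation): joint-space move of the TCP to a pose.
- manip.servo_line(position, rot=None, max_speed=0.15): straight line of the TCP; rot=None keeps the orientation; max_speed is the mean speed in m/s.
- manip.move_j(angles): joint-space move.
- manip.gripper_to(opening, grip_force=None): opening from 0.0 (shut) to 1.0 (fully open); grip_force is the grip in N (None keeps the last); returns when the fingers have stopped.
- manip.hold(seconds).
- manip.solve_ik(position, orientation): joint angles nearest the present ones, or None.
- manip.camera(name): name is "scene" or "side" or "wrist"; returns the picture (384x512x3 uint8, red, green, blue); there is no depth.
- manip.calibration(name): a dict with "fx", "fy", "cx", "cy" (pixels), "origin" and "attitude" of the camera in the world. Camera axes: x right, y down, z forward; pixel columns grow to the right and rows downward; lengths in m; the calibration is good to about 2 mm. A picture is of the moment at which its call begins: read the wrist's pose just before it. calibration takes no time and is no camera call; for the wrist camera it gives the pose at the moment of the call.
A pose or a line that the arm cannot do raises manip.MotionError and nothing moves.
- manip.hand_in(): hands the job in, once; it reports no verdict.
Readings, each from a call of its own:
- manip.get_time_s(): time.
- manip.get_joint_pos(): joint angles.
- manip.get_joint_vel(): joint speeds.
- manip.get_joint_efforts(): joint torques, N m.
- manip.get_tcp_pos(): TCP position.
- manip.get_ee_rot(): TCP orientation.
- manip.get_force(): force on the tool from outside, world axes, zero at the start.
- manip.get_wrist_torque(): the same for the moment, N m.
- manip.get_opening(): opening from 0.0 (shut) to 1.0 (fully open).
Only numpy, scipy, OpenCV 4.12 (cv2) and the standard library are available. Lean on these libraries where they do the work, as an engineer would, in place of code of your own. Each camera call takes 0.05 s, during which the arm holds its last target. There are 200 camera calls.

## Task

Pick up the blue shaker by its black handle and shake its eight square weld nuts out over the dark preheat tray, spread evenly: all eight in the tray, with at least two in each of the three thirds marked by the yellow lines. Then stand the empty shaker upright on its green pad again and let go. Do not touch the nuts with the gripper, and leave the other things on the bench where they are.

Things in the scene. Friction and masses are not known exactly. Their poses are not given: they have to be found in the camera images.
- shaker: blue trough, 0.2 kg, open above: 101 mm long (x), 56 wide (y), 44 high. Rear (+x) closed, front (-x), the mouth, open. Four rows of two nuts, 22 mm apart; the floor bends down towards the mouth in four plates, 6 degrees apiece, so rows slide out one by one, front first, as the front is tipped down: first row at about 10 to 22 degrees, last at 28 to 40. Origin: centre of underside
- shaker_grip (a point): the place to grip the shaker: in its black upright plate handle, 60 mm long (x), 14 mm thick (y), from 44 to 86 mm above the underside. The point lies 2 mm behind the shaker's origin (+x) and 70 mm above the underside; close the fingers across the plate, along the shaker's y
- shaker_mouth (a point): middle of the front edge of the trough's inner floor, 50 mm before the shaker's origin (-x), 3.5 mm above the underside; the nuts leave here
- tray: dark steel preheat tray, fixed to the bench: inside 190 mm (x) by 300 mm (y), floor 4 mm thick, walls 4 mm thick, rim 28 mm above the bench. Origin: centre of the underside, on the bench. Two flush yellow lines, 4 mm wide, across it along x at y = -50 and y = +50 mm mark three equal thirds along y
- pad: flat green pad, 190 mm (x) by 130 mm (y), 4 mm thick, fixed to the bench; the shaker's place. Origin: centre of the underside
- hammer: hammer lying beyond the tray; leave it
- brush: bench brush lying to the left; leave it
- spray_can: closed can, 60 mm across, 170 mm high, standing beyond and to the left of the tray; leave it
- tip_cup: steel cup, 70 mm across, 70 mm high, beyond the pad; leave it
- magnet_square: red welding angle, 100 by 100 mm, 72 mm high, to the right of the pad; leave it
- nut0: zinc-bright square weld nut, 18 by 18 mm, 11 mm thick, 25 g, dark bore through z; origin at its centre. Starts in the shaker's trough
- nut1: zinc-bright square weld nut, 18 by 18 mm, 11 mm thick, 25 g, dark bore through z; origin at its centre. Starts in the shaker's trough
- nut2: zinc-bright square weld nut, 18 by 18 mm, 11 mm thick, 25 g, dark bore through z; origin at its centre. Starts in the shaker's trough
- nut3: zinc-bright square weld nut, 18 by 18 mm, 11 mm thick, 25 g, dark bore through z; origin at its centre. Starts in the shaker's trough
- nut4: zinc-bright square weld nut, 18 by 18 mm, 11 mm thick, 25 g, dark bore through z; origin at its centre. Starts in the shaker's trough
- nut5: zinc-bright square weld nut, 18 by 18 mm, 11 mm thick, 25 g, dark bore through z; origin at its centre. Starts in the shaker's trough
- nut6: zinc-bright square weld nut, 18 by 18 mm, 11 mm thick, 25 g, dark bore through z; origin at its centre. Starts in the shaker's trough
- nut7: zinc-bright square weld nut, 18 by 18 mm, 11 mm thick, 25 g, dark bore through z; origin at its centre. Starts in the shaker's trough
There are look-alikes about, which are no part of the job. What is shaped like the shaker but pink, turquoise or white is not meant.

How it is judged:
On the way, in this order (a step that is already met when the one before it is completed fails the run):
1. the shaker is held up with its mouth over the tray (x of shaker_mouth in the frame of tray between -0.12 and 0.14 m and y of shaker_mouth in the frame of tray between -0.16 and 0.16 m and height (world z) of shaker_grip above 0.1 m), for 0.1 s.
2. all eight nuts are in the tray while the shaker is still held up (x of nut0 in the frame of tray between -0.095 and 0.095 m and x of nut1 in the frame of tray between -0.095 and 0.095 m and x of nut2 in the frame of tray between -0.095 and 0.095 m and x of nut3 in the frame of tray between -0.095 and 0.095 m and x of nut4 in the frame of tray between -0.095 and 0.095 m and x of nut5 in the frame of tray between -0.095 and 0.095 m and x of nut6 in the frame of tray between -0.095 and 0.095 m and x of nut7 in the frame of tray between -0.095 and 0.095 m and y of nut0 in the frame of tray between -0.15 and 0.15 m and y of nut1 in the frame of tray between -0.15 and 0.15 m and y of nut2 in the frame of tray between -0.15 and 0.15 m and y of nut3 in the frame of tray between -0.15 and 0.15 m and y of nut4 in the frame of tray between -0.15 and 0.15 m and y of nut5 in the frame of tray between -0.15 and 0.15 m and y of nut6 in the frame of tray between -0.15 and 0.15 m and y of nut7 in the frame of tray between -0.15 and 0.15 m and z of nut0 in the frame of tray between 0 and 0.045 m and z of nut1 in the frame of tray between 0 and 0.045 m and z of nut2 in the frame of tray between 0 and 0.045 m and z of nut3 in the frame of tray between 0 and 0.045 m and z of nut4 in the frame of tray between 0 and 0.045 m and z of nut5 in the frame of tray between 0 and 0.045 m and z of nut6 in the frame of tray between 0 and 0.045 m and z of nut7 in the frame of tray between 0 and 0.045 m and height (world z) of shaker_grip above 0.12 m), for 0.1 s.
At the end, for the whole second after the job is handed in: all eight nuts lie still in the tray (centres under 45 mm up), at least two in each marked third (by centre; within 9 mm of a line counts for both sides); the shaker stands still on the pad, upright within 0.08 rad, its origin within 50 mm of the pad's middle (x of nut0 in the frame of tray between -0.095 and 0.095 m and x of nut1 in the frame of tray between -0.095 and 0.095 m and x of nut2 in the frame of tray between -0.095 and 0.095 m and x of nut3 in the frame of tray between -0.095 and 0.095 m and x of nut4 in the frame of tray between -0.095 and 0.095 m and x of nut5 in the frame of tray between -0.095 and 0.095 m and x of nut6 in the frame of tray between -0.095 and 0.095 m and x of nut7 in the frame of tray between -0.095 and 0.095 m and y of nut0 in the frame of tray between -0.15 and 0.15 m and y of nut1 in the frame of tray between -0.15 and 0.15 m and y of nut2 in the frame of tray between -0.15 and 0.15 m and y of nut3 in the frame of tray between -0.15 and 0.15 m and y of nut4 in the frame of tray between -0.15 and 0.15 m and y of nut5 in the frame of tray between -0.15 and 0.15 m and y of nut6 in the frame of tray between -0.15 and 0.15 m and y of nut7 in the frame of tray between -0.15 and 0.15 m and z of nut0 in the frame of tray between 0 and 0.045 m and z of nut1 in the frame of tray between 0 and 0.045 m and z of nut2 in the frame of tray between 0 and 0.045 m and z of nut3 in the frame of tray between 0 and 0.045 m and z of nut4 in the frame of tray between 0 and 0.045 m and z of nut5 in the frame of tray between 0 and 0.045 m and z of nut6 in the frame of tray between 0 and 0.045 m and z of nut7 in the frame of tray between 0 and 0.045 m and y of any of nut1, nut2, nut3, nut4, nut5, nut6, nut7 in the frame of tray below -0.041 m and y of any of nut0, nut2, nut3, nut4, nut5, nut6, nut7 in the frame of tray below -0.041 m and y of any of nut0, nut1, nut3, nut4, nut5, nut6, nut7 in the frame of tray below -0.041 m and y of any of nut0, nut1, nut2, nut4, nut5, nut6, nut7 in the frame of tray below -0.041 m and y of any of nut0, nut1, nut2, nut3, nut5, nut6, nut7 in the frame of tray below -0.041 m and y of any of nut0, nut1, nut2, nut3, nut4, nut6, nut7 in the frame of tray below -0.041 m and y of any of nut0, nut1, nut2, nut3, nut4, nut5, nut7 in the frame of tray below -0.041 m and y of any of nut0, nut1, nut2, nut3, nut4, nut5, nut6 in the frame of tray below -0.041 m and (y of nut1 in the frame of tray between -0.059 and 0.059 m or y of nut2 in the frame of tray between -0.059 and 0.059 m or y of nut3 in the frame of tray between -0.059 and 0.059 m or y of nut4 in the frame of tray between -0.059 and 0.059 m or y of nut5 in the frame of tray between -0.059 and 0.059 m or y of nut6 in the frame of tray between -0.059 and 0.059 m or y of nut7 in the frame of tray between -0.059 and 0.059 m) and (y of nut0 in the frame of tray between -0.059 and 0.059 m or y of nut2 in the frame of tray between -0.059 and 0.059 m or y of nut3 in the frame of tray between -0.059 and 0.059 m or y of nut4 in the frame of tray between -0.059 and 0.059 m or y of nut5 in the frame of tray between -0.059 and 0.059 m or y of nut6 in the frame of tray between -0.059 and 0.059 m or y of nut7 in the frame of tray between -0.059 and 0.059 m) and (y of nut0 in the frame of tray between -0.059 and 0.059 m or y of nut1 in the frame of tray between -0.059 and 0.059 m or y of nut3 in the frame of tray between -0.059 and 0.059 m or y of nut4 in the frame of tray between -0.059 and 0.059 m or y of nut5 in the frame of tray between -0.059 and 0.059 m or y of nut6 in the frame of tray between -0.059 and 0.059 m or y of nut7 in the frame of tray between -0.059 and 0.059 m) and (y of nut0 in the frame of tray between -0.059 and 0.059 m or y of nut1 in the frame of tray between -0.059 and 0.059 m or y of nut2 in the frame of tray between -0.059 and 0.059 m or y of nut4 in the frame of tray between -0.059 and 0.059 m or y of nut5 in the frame of tray between -0.059 and 0.059 m or y of nut6 in the frame of tray between -0.059 and 0.059 m or y of nut7 in the frame of tray between -0.059 and 0.059 m) and (y of nut0 in the frame of tray between -0.059 and 0.059 m or y of nut1 in the frame of tray between -0.059 and 0.059 m or y of nut2 in the frame of tray between -0.059 and 0.059 m or y of nut3 in the frame of tray between -0.059 and 0.059 m or y of nut5 in the frame of tray between -0.059 and 0.059 m or y of nut6 in the frame of tray between -0.059 and 0.059 m or y of nut7 in the frame of tray between -0.059 and 0.059 m) and (y of nut0 in the frame of tray between -0.059 and 0.059 m or y of nut1 in the frame of tray between -0.059 and 0.059 m or y of nut2 in the frame of tray between -0.059 and 0.059 m or y of nut3 in the frame of tray between -0.059 and 0.059 m or y of nut4 in the frame of tray between -0.059 and 0.059 m or y of nut6 in the frame of tray between -0.059 and 0.059 m or y of nut7 in the frame of tray between -0.059 and 0.059 m) and (y of nut0 in the frame of tray between -0.059 and 0.059 m or y of nut1 in the frame of tray between -0.059 and 0.059 m or y of nut2 in the frame of tray between -0.059 and 0.059 m or y of nut3 in the frame of tray between -0.059 and 0.059 m or y of nut4 in the frame of tray between -0.059 and 0.059 m or y of nut5 in the frame of tray between -0.059 and 0.059 m or y of nut7 in the frame of tray between -0.059 and 0.059 m) and (y of nut0 in the frame of tray between -0.059 and 0.059 m or y of nut1 in the frame of tray between -0.059 and 0.059 m or y of nut2 in the frame of tray between -0.059 and 0.059 m or y of nut3 in the frame of tray between -0.059 and 0.059 m or y of nut4 in the frame of tray between -0.059 and 0.059 m or y of nut5 in the frame of tray between -0.059 and 0.059 m or y of nut6 in the frame of tray between -0.059 and 0.059 m) and y of any of nut1, nut2, nut3, nut4, nut5, nut6, nut7 in the frame of tray above 0.041 m and y of any of nut0, nut2, nut3, nut4, nut5, nut6, nut7 in the frame of tray above 0.041 m and y of any of nut0, nut1, nut3, nut4, nut5, nut6, nut7 in the frame of tray above 0.041 m and y of any of nut0, nut1, nut2, nut4, nut5, nut6, nut7 in the frame of tray above 0.041 m and y of any of nut0, nut1, nut2, nut3, nut5, nut6, nut7 in the frame of tray above 0.041 m and y of any of nut0, nut1, nut2, nut3, nut4, nut6, nut7 in the frame of tray above 0.041 m and y of any of nut0, nut1, nut2, nut3, nut4, nut5, nut7 in the frame of tray above 0.041 m and y of any of nut0, nut1, nut2, nut3, nut4, nut5, nut6 in the frame of tray above 0.041 m and linear speed of each of nut0, nut1, nut2, nut3, nut4, nut5, nut6, nut7, shaker below 0.02 m/s and horizontal distance between shaker and pad below 0.05 m and angle between shaker's own z axis and vertical below 0.08 rad and height (world z) of shaker below 0.01 m); the robot touches nothing.
It fails at once if the gripper touches a nut (contact force between the fingers and nut0 above 0.3 N or contact force between the fingers and nut1 above 0.3 N or contact force between the fingers and nut2 above 0.3 N or contact force between the fingers and nut3 above 0.3 N or contact force between the fingers and nut4 above 0.3 N or contact force between the fingers and nut5 above 0.3 N or contact force between the fingers and nut6 above 0.3 N or contact force between the fingers and nut7 above 0.3 N).
It fails at once if a bystander is moved by more than 30 mm or tipped (distance of any of hammer, brush, spray_can, tip_cup, magnet_square from where it was at the start of the episode above 0.03 m or angle between any of hammer, brush, spray_can, tip_cup, magnet_square's own z axis and vertical above 0.5 rad).
It also fails if it takes over 72 s, if anything falls off the work surface, if the arm or the gripper's body presses on something with over 40 N, if the wrist force passes 120 N, or if a joint passes its speed limit or range.

## Working session

There is one attempt and no reset: what is moved stays moved. The work goes in short steps, each a Python script; the robot and the scene stay as the last script left them, time stands still between calls to the robot, and variables do not carry over. Pictures are saved under pics/ and viewed, about 8 in all and at most 12, crops included, and the job is handed in when it is done.

```bash
mkdir -p pics; python3 - <<'E'
from plant import manip
import cv2,numpy as np
ims=[]
for n in ("scene","side"):
    im=manip.camera(n); cv2.imwrite(f"pics/{n}0.png",im[:,:,::-1])
    ims.append(im[:,:,::-1]); print(n,manip.calibration(n))
print(manip.get_time_s(),manip.get_ee_rot(),manip.grip_point_offset)
E
```

```text
scene {'fx': 366.7295779323098, 'fy': 366.7295779323098, 'cx': 256.42187209525525, 'cy': 192.83795988887698, 'origin': array([1.23450524, 0.05263988, 1.21403231]), 'attitude': array([-0.18627979,  0.64219749,  0.71342999, -0.20952297])}
side {'fx': 396.08901619784336, 'fy': 396.08901619784336, 'cx': 254.93326839981341, 'cy': 188.8233029787441, 'origin': array([-0.17910199, -0.95026586,  0.75398218]), 'attitude': array([-0.46833943,  0.82519165, -0.2729531 ,  0.15878767])}
0.1 [-3.54535016e-04  7.07108916e-01  7.07104434e-01 -4.17664214e-04] 0.0188
```

View pics/scene0.png

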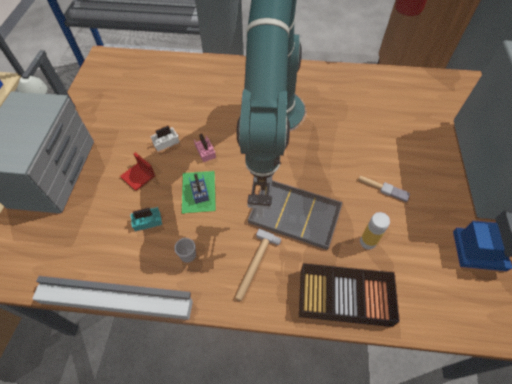

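View pics/side0.png

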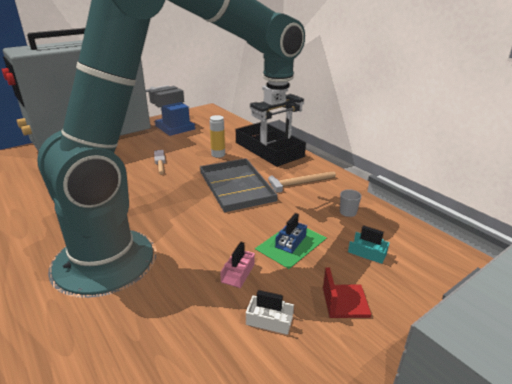

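The scene view shows the blue shaker on the green pad at about (199,188), and the tray around (294,215). Pink, white and turquoise look-alikes stand nearby. Next come rough positions, then a wrist close-up.

```bash
cat > h.py <<'E'
from plant import manip
import cv2,numpy as np
from scipy.spatial.transform import Rotation as R
def rot(q): return R.from_quat(np.r_[q[1:],q[0]])
def quat(r): q=r.as_quat(); return np.r_[q[3],q[:3]]
def cast(c,uv,z):
    uv=np.atleast_2d(uv).astype(float)
    d=np.c_[(uv[:,0]-c['cx'])/c['fx'],(uv[:,1]-c['cy'])/c['fy'],np.ones(len(uv))]
    d=rot(c['attitude']).apply(d); o=np.array(c['origin'])
    return o+d*((z-o[2])/d[:,2])[:,None]
def hsv(im): return cv2.cvtColor(im,cv2.COLOR_RGB2HSV)
def proj(c,p):
    q=rot(c['attitude']).inv().apply(np.atleast_2d(p)-c['origin'])
    return np.c_[c['cx']+c['fx']*q[:,0]/q[:,2],c['cy']+c['fy']*q[:,1]/q[:,2]]
def big(m):
    cs,_=cv2.findContours(m.astype(np.uint8),cv2.RETR_EXTERNAL,cv2.CHAIN_APPROX_NONE)
    return sorted(cs,key=cv2.contourArea)[::-1]
E
python3 - <<'E'
from h import *
for n in ("scene","side"):
    im=cv2.imread(f"pics/{n}0.png")[:,:,::-1].copy(); c=manip.calibration(n); H=hsv(im)
    g=big(cv2.inRange(H,(50,120,80),(75,255,255)))[0]
    P=cast(c,g[:,0],.004)[:,:2].astype(np.float32); print(n,"pad",cv2.minAreaRect(P))
    y=cv2.inRange(H,(18,60,100),(35,255,255)); 
    for k in big(y)[:5]:
        if cv2.contourArea(k)<15: continue
        P=cast(c,k[:,0],.004)[:,:2].astype(np.float32); print(" yel",np.round(np.array(cv2.boxPoints(cv2.minAreaRect(P))),3).tolist())
# tray
c=manip.calibration("scene")
print(cast(c,[(274,184),(341,208),(326,247),(247,222)],.028).round(3))
print("handle",cast(c,[(195,182),(202,198)],.09).round(3))
E
```

```text
scene pad ((0.41289255023002625, -0.3184966444969177), (0.01051067840307951, 0.03413048014044762), 31.588848114013672)
 yel [[0.7760000228881836, 0.22200000286102295], [0.7770000100135803, 0.16500000655651093], [0.8999999761581421, 0.16699999570846558], [0.8989999890327454, 0.22300000488758087]]
 yel [[-0.1509999930858612, -1.2940000295639038], [-0.10899999737739563, -1.3769999742507935], [0.10899999737739563, -1.2669999599456787], [0.06800000369548798, -1.184000015258789]]
 yel [[0.5630000233650208, 0.38999998569488525], [0.6290000081062317, 0.35600000619888306], [0.6579999923706055, 0.41100001335144043], [0.5920000076293945, 0.44600000977516174]]
 yel [[0.4699999988079071, 0.18700000643730164], [0.6380000114440918, 0.14300000667572021], [0.6399999856948853, 0.15299999713897705], [0.4729999899864197, 0.19699999690055847]]
 yel [[0.4429999887943268, 0.09099999815225601], [0.6110000014305115, 0.04699999839067459], [0.6140000224113464, 0.05700000002980232], [0.4449999928474426, 0.10000000149011612]]
side pad ((0.4772152900695801, -0.26324594020843506), (0.18469111621379852, 0.123780660
[... 195 characters left out ...]
757202]]
 yel [[-0.004999999888241291, 1.1180000305175781], [0.03400000184774399, 1.1169999837875366], [0.04100000113248825, 1.3550000190734863], [0.0020000000949949026, 1.3559999465942383]]
 yel [[0.4449999928474426, 0.09200000017881393], [0.6190000176429749, 0.04600000008940697], [0.621999979019165, 0.057999998331069946], [0.4480000138282776, 0.10499999672174454]]
 yel [[0.4740000069141388, 0.18700000643730164], [0.6439999938011169, 0.14100000262260437], [0.6480000019073486, 0.15600000321865082], [0.47699999809265137, 0.20100000500679016]]
[[ 0.434  0.032  0.028]
 [ 0.516  0.29   0.028]
 [ 0.68   0.235  0.028]
 [ 0.611 -0.052  0.028]]
handle [[ 0.497 -0.259  0.09 ]
 [ 0.563 -0.22   0.09 ]]
```

```bash
python3 - <<'E'
from h import *
q=manip.get_ee_rot()
for n,p in (("tray",(0.55,0.12,0.42)),("pad",(0.47,-0.255,0.33))):
    manip.goto(np.array(p),q); manip.hold(.2)
    c=manip.calibration("wrist"); im=manip.camera("wrist"); cv2.imwrite(f"pics/w_{n}.png",im[:,:,::-1])
    np.save(f"pics/w_{n}.npy",c,allow_pickle=True); print(n,c,manip.get_time_s())
a,b=[cv2.imread(f"pics/w_{n}.png") for n in("tray","pad")]
cv2.imwrite("pics/w_both.png",cv2.resize(np.hstack([a,b]),(800,300)))
E
```

```text
tray {'fx': 264.6592734699806, 'fy': 264.6592734699806, 'cx': 252.72093669888622, 'cy': 188.80022675123834, 'origin': array([0.55012464, 0.19658423, 0.62658407]), 'attitude': array([ 1.33671633e-01,  9.91024570e-01, -2.56075357e-04, -1.45942922e-03])} 1.4417
pad {'fx': 264.6592734699806, 'fy': 264.6592734699806, 'cx': 252.72093669888622, 'cy': 188.80022675123834, 'origin': array([ 0.46992125, -0.17727205,  0.53785854]), 'attitude': array([ 1.33408301e-01,  9.91060853e-01,  6.81315064e-04, -3.81894039e-04])} 3.1583
```

View pics/w_both.png

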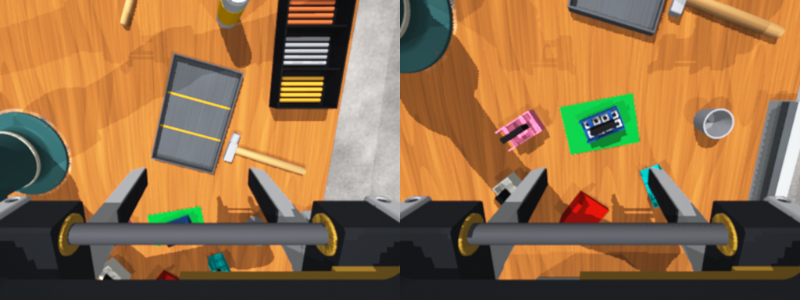

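The wrist views show the tray with its lines (left) and the shaker on the green pad near (603,122) (right), turned slightly counter-clockwise. I'll measure both and enlarge the shaker to find its mouth.

```bash
python3 - <<'E'
from h import *
im=cv2.imread("pics/w_pad.png")[:,:,::-1].copy(); c=np.load("pics/w_pad.npy",allow_pickle=True).item(); H=hsv(im)
g=big(cv2.inRange(H,(50,120,80),(75,255,255)))[0]
P=cast(c,cv2.convexHull(g)[:,0],.004)[:,:2].astype(np.float32); print("pad",cv2.minAreaRect(P))
roi=np.zeros(H.shape[:2],np.uint8); cv2.fillConvexPoly(roi,cv2.convexHull(g),255)
b=cv2.inRange(H,(100,90,40),(130,255,255))&roi
k=np.vstack([x for x in big(b) if cv2.contourArea(x)>3]); 
print("blue@.04",cv2.minAreaRect(cast(c,cv2.convexHull(k)[:,0],.040)[:,:2].astype(np.float32)))
d=cv2.inRange(im,(0,0,0),(45,45,45))&roi
for x in big(d)[:3]: print("dark",cv2.contourArea(x),cv2.minAreaRect(x),cv2.minAreaRect(cast(c,x[:,0],.086)[:,:2].astype(np.float32)))
x,y,w,h=cv2.boundingRect(g); cr=im[y-8:y+h+8,x-8:x+w+8]; print(x-8,y-8)
cv2.imwrite("pics/crop1.png",cv2.resize(cr,None,fx=6,fy=6,interpolation=cv2.INTER_CUBIC)[:,:,::-1])
im=cv2.imread("pics/w_tray.png")[:,:,::-1].copy(); c=np.load("pics/w_tray.npy",allow_pickle=True).item(); H=hsv(im)
m=cv2.inRange(H,(18,90,100),(35,255,255)); m[:100]=0;m[190:]=0;m[:,330:]=0
for k in big(m)[:2]:
    P=cast(c,k[:,0],.004)[:,:2].astype(np.float32); print(" yel",np.round(cv2.boxPoints(cv2.minAreaRect(P)),3).tolist(),cv2.minAreaRect(P))
t=cv2.inRange(H,(0,0,30),(180,70,140)); t[:, :180]=0; t[:, 315:]=0; t[:60]=0; t[230:]=0
k=big(t)[0]; print("tray rim",cv2.minAreaRect(cast(c,k[:,0],.028)[:,:2].astype(np.float32)))
E
```

```text
pad ((0.47676482796669006, -0.2622402012348175), (0.18716591596603394, 0.1277959942817688), 10.960786819458008)
blue@.04 ((0.4796607196331024, -0.2564329206943512), (0.0974617674946785, 0.058117933571338654), 22.382484436035156)
dark 257.5 ((260.96551513671875, 161.91378784179688), (9.47046184539795, 36.39628601074219), 68.19859313964844) ((0.48362794518470764, -0.2532607614994049), (0.0627521276473999, 0.016526561230421066), 22.018205642700195)
dark 3.5 ((250.40003967285156, 154.3000030517578), (2.683281421661377, 2.236067771911621), 63.43495178222656) ((0.4656091034412384, -0.24002811312675476), (0.003823624923825264, 0.004582597408443689), 26.563154220581055)
dark 3.0 ((262.0, 151.0), (2.0, 2.0), 90.0) ((0.4853690266609192, -0.23437410593032837), (0.0034208677243441343, 0.0033997604623436928), 0.07826191186904907)
197 112
 yel [[0.460999995470047, 0.1899999976158142], [0.6449999809265137, 0.14100000262260437], [0.6470000147819519, 0.14800000190734863], [0.46299999952316284, 0.19699999690055847]] ((0.554296612739563, 0.16911539435386658), (0.007320198230445385, 0.19018496572971344), 75.0373764038086)
 yel [[0.4339999854564667, 0.09399999678134918], [0.6179999709129333, 0.04399999976158142], [0.6200000047683716, 0.052000001072883606], [0.4359999895095825, 0.10100000351667404]] ((0.527067244052887, 0.07285249978303909), (0.007764157839119434, 0.19067345559597015), 75.00949096679688)
tray rim ((0.5400058627128601, 0.12106189876794815), (0.30652156472206116, 0.19745342433452606), 75.11566162109375)
```

View pics/crop1.png

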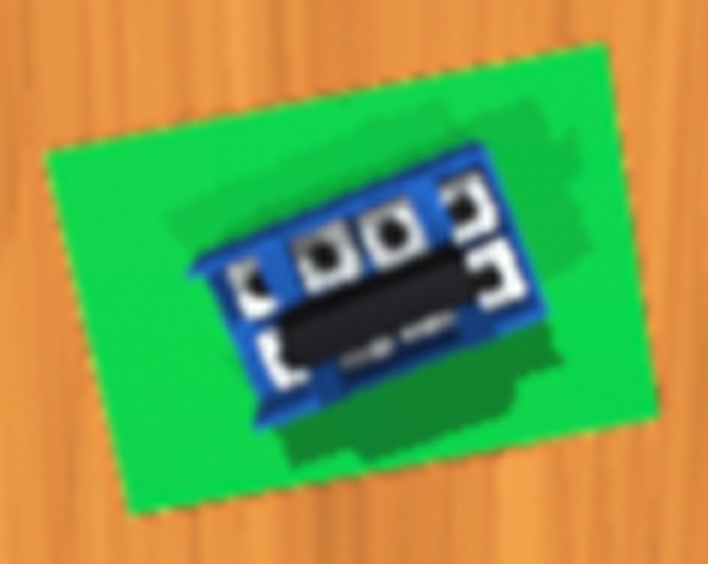

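Shaker found: yaw about 22°, mouth at lower left (-x), grip point near (0.483,-0.2535). Tray centre is (0.5405,0.121) with yaw -15°, and the pad centre (0.477,-0.262). The rim (0.306×0.197) and line lengths match the given sizes. Next I check reach, then pick.

```bash
cat >> h.py <<'E'
TR=np.array([.5405,.121]); TYAW=np.radians(-15); PSI=np.radians(22.2); GR=np.array([.483,-.2535])
FLIP=0
V=np.array([.052,0,.0485])   # mouth -> TCP in shaker frame
def Rs(psi,th): return R.from_euler('zyx',[psi,-th,0])
def tool(rs,flip): return quat(rs*R.from_euler('x',np.pi)*R.from_euler('z',np.pi*flip))
def pose(tx,ty,z,th,flip,dpsi=0):
    "tool pose for mouth at tray (tx,ty), height z, front tipped by th (deg)"
    m=np.r_[TR+R.from_euler('z',TYAW).apply([tx,ty,0])[:2],z]
    rs=Rs(TYAW+dpsi,np.radians(th)); return m+rs.apply(V),tool(rs,flip)
E
python3 - <<'E'
from h import *
for f in (0,1):
    print(f,"grasp",np.round(manip.solve_ik(np.r_[GR,.056],tool(Rs(PSI,0),f)),2))
    for ty in (-.095,0,.095):
        for th in (0,25,45,55):
            s=manip.solve_ik(*pose(.03,ty,.065,th,f)); print(ty,th,None if s is None else np.round(s,2))
E
```

```text
0 grasp [ 0.18  0.44  0.3   1.92 -0.18  0.8  -0.6 ]
-0.095 0 [-0.23  0.44  0.22  1.76 -0.11  0.96 -1.8 ]
-0.095 25 [-0.25  0.15  0.17  2.19  0.03  0.37 -1.95]
-0.095 45 [ 0.89  0.18 -1.06  2.48  2.34  0.31  2.08]
-0.095 55 None
0 0 [-0.33  0.49  0.16  1.67 -0.09  0.99 -1.97]
0 25 [-0.44  0.22  0.17  2.11  0.21  0.41 -2.29]
0 45 [ 0.6   0.3  -1.08  2.39  1.93  0.55  2.33]
0 55 [ 0.52  0.41 -1.08  2.53  2.27  0.86  1.99]
0.095 0 [-0.42  0.56  0.13  1.55 -0.08  1.04 -2.11]
0.095 25 [-0.55  0.3   0.12  1.99  0.33  0.47 -2.54]
0.095 45 [-0.42  0.25 -0.19  2.29  1.76  0.46  2.25]
0.095 55 [ 0.28  0.54 -1.08  2.39  2.07  1.03  2.1 ]
1 grasp [ 0.43  0.43 -0.    1.92  0.    0.8   2.38]
-0.095 0 [-0.01  0.43 -0.08  1.75  0.04  0.96  1.21]
-0.095 25 [-0.03  0.16 -0.07  2.18  0.14  0.37  1.1 ]
-0.095 45 [ 0.89  0.18 -1.06  2.48  2.34  0.31 -1.06]
-0.095 55 None
0 0 [-0.11  0.49 -0.13  1.66  0.07  1.    1.04]
0 25 [-0.14  0.22 -0.17  2.1   0.39  0.43  0.69]
0 45 [ 0.6   0.3  -1.08  2.39  1.93  0.55 -0.81]
0 55 [ 0.52  0.41 -1.08  2.53  2.27  0.86 -1.15]
0.095 0 [-0.21  0.57 -0.18  1.54  0.11  1.05  0.89]
0.095 25 [-0.18  0.32 -0.31  1.98  0.59  0.53  0.38]
0.095 45 [-1.07  0.27  0.53  2.31  1.83  0.29 -1.03]
0.095 55 [ 0.32  0.58 -1.14  2.39  2.08  1.08 -1.01]
```

```bash
python3 - <<'E'
from h import *
for f in (0,1):
  for d in (180,135,-135,90,-90):
    print("flip",f,"dpsi",d)
    t=np.radians(d); ox=.03*np.cos(t)
    for ty in (-.095,0,.095):
        for th in (0,20,50):
            s=manip.solve_ik(*pose(ox,ty,.065,th,f,t)); print(ty,th,None if s is None else np.round(s,2))
E
```

```text
flip 0 dpsi 180
-0.095 0 [-0.05  0.17 -0.15  2.11  0.03  0.86  1.09]
-0.095 20 [-0.1  -0.   -0.17  2.44  0.24  0.38  0.83]
-0.095 50 None
0 0 [-0.15  0.25 -0.24  2.01  0.08  0.88  0.87]
0 20 [-0.2   0.1  -0.31  2.33  0.47  0.45  0.41]
0 50 None
0.095 0 [-0.23  0.36 -0.33  1.88  0.14  0.93  0.68]
0.095 20 [-0.32  0.22 -0.38  2.19  0.6   0.55  0.15]
0.095 50 [-0.33  0.51 -0.73  2.5   1.94  1.06 -1.39]
flip 0 dpsi 135
-0.095 0 [-0.14  0.23 -0.1   2.03  0.03  0.88  0.26]
-0.095 20 [-0.11  0.05 -0.22  2.35  0.3   0.42 -0.06]
-0.095 50 None
0 0 [-0.24  0.32 -0.18  1.92  0.07  0.91  0.07]
0 20 [-0.26  0.16 -0.29  2.24  0.47  0.5  -0.4 ]
0 50 None
0.095 0 [-0.31  0.42 -0.27  1.78  0.13  0.96 -0.11]
0.095 20 [-0.37  0.28 -0.34  2.09  0.58  0.59 -0.62]
0.095 50 [-0.03  0.67 -1.09  2.41  1.91  1.25 -1.95]
flip 0 dpsi -135
-0.095 0 [ 0.02  0.19 -0.12  2.09  0.03  0.86  1.98]
-0.095 20 [-0.1   0.01 -0.03  2.42  0.12  0.37  1.86]
-0.095 50 None
0 0 [-0.1   0.25 -0.19  2.01  0.06  0.88  1.77]
0 20 [-0.18  0.09 -0.2   2.34  0.36  0.42  1.4 ]
0 50 None
0.095 0 [-0.2   0.34 -0.27  1.89  0.11  0.92  1.
[... 2268 characters left out ...]
0.12  0.42 -0.3   1.78  0.15  0.96  2.4 ]
0 20 [-0.24  0.22 -0.25  2.11  0.42  0.54  2.07]
0 50 [-0.28  0.27 -0.49  2.52  2.04  0.73  0.27]
0.095 0 [-0.23  0.52 -0.33  1.63  0.19  1.02  2.26]
0.095 20 [-0.31  0.34 -0.35  1.97  0.54  0.64  1.85]
0.095 50 [-0.29  0.41 -0.65  2.34  1.84  0.87  0.43]
flip 1 dpsi -90
-0.095 0 [-0.07  0.28  0.06  1.98 -0.02  0.89 -0.26]
-0.095 20 [-0.03  0.08  0.01  2.31  0.02  0.4  -0.31]
-0.095 50 None
0 0 [-0.18  0.33 -0.02  1.91  0.01  0.91 -0.46]
0 20 [-0.19  0.14 -0.08  2.24  0.24  0.44 -0.72]
0 50 None
0.095 0 [-0.27  0.4  -0.09  1.8   0.04  0.95 -0.64]
0.095 20 [-0.34  0.22 -0.11  2.13  0.37  0.5  -1.01]
0.095 50 [-1.49  0.47  0.9   2.56  2.66  0.45  2.62]
```

Lower-case 'zyx' in scipy is extrinsic, so the tilt axis was wrong. Fixing that and checking again.

```bash
sed -i "s/'zyx'/'ZYX'/" h.py; python3 - <<'E'
from h import *
for f in (0,1):
  for d in (0,180,135,-135,90,-90):
    t=np.radians(d); ox=.03*np.cos(t); o=[]
    for ty in (-.095,0,.095):
        for th in (0,25,50):
            s=manip.solve_ik(*pose(ox,ty,.065,th,f,t)); o.append(None if s is None else np.round(s,1).tolist())
    print("flip",f,"dpsi",d); [print("  ",*o[i:i+3]) for i in (0,3,6)]
E
```

```text
flip 0 dpsi 0
   [-0.2, 0.4, 0.2, 1.8, -0.1, 1.0, -1.8] [-0.3, 0.2, 0.1, 2.2, 0.4, 0.4, -2.4] [0.6, 0.3, -1.1, 2.5, 1.9, 0.8, 2.3]
   [-0.3, 0.5, 0.2, 1.7, -0.1, 1.0, -2.0] [-0.4, 0.2, 0.0, 2.1, 0.5, 0.5, -2.6] [-1.0, 0.2, 0.4, 2.4, 1.7, 0.6, 2.2]
   [-0.4, 0.6, 0.1, 1.5, -0.1, 1.0, -2.1] [-0.6, 0.3, 0.0, 1.9, 0.5, 0.6, -2.7] [-0.9, 0.3, 0.2, 2.2, 1.5, 0.7, 2.4]
flip 0 dpsi 180
   [-0.0, 0.2, -0.1, 2.1, 0.0, 0.9, 1.1] [0.0, 0.5, -0.1, 1.7, -0.1, 1.4, 1.3] [0.0, 0.8, -0.1, 1.3, -0.2, 1.8, 1.3]
   [-0.2, 0.3, -0.2, 2.0, 0.1, 0.9, 0.9] [-0.1, 0.5, -0.2, 1.6, -0.1, 1.4, 1.1] [-0.1, 0.9, -0.1, 1.2, -0.3, 1.8, 1.2]
   [-0.2, 0.4, -0.3, 1.9, 0.1, 0.9, 0.7] [-0.2, 0.6, -0.2, 1.5, -0.1, 1.4, 1.0] [-0.1, 0.9, -0.1, 1.1, -0.3, 1.9, 1.1]
flip 0 dpsi 135
   [-0.1, 0.2, -0.1, 2.0, 0.0, 0.9, 0.3] [0.1, 0.4, -0.0, 1.8, -0.4, 1.2, 0.8] [0.2, 0.7, 0.1, 1.6, -0.6, 1.6, 1.0]
   [-0.2, 0.3, -0.2, 1.9, 0.1, 0.9, 0.1] [-0.0, 0.4, -0.1, 1.8, -0.4, 1.1, 0.6] [0.1, 0.7, -0.0, 1.6, -0.7, 1.5, 0.9]
   [-0.3, 0.4, -0.3, 1.8, 0.1, 1.0, -0.1] [-0.1, 0.5, -0.1, 1.7, -0.4, 1.1, 0.5] [0.0, 0.7, -0.1, 1.6, -0.7, 1.4, 
[... 2567 characters left out ...]
 0.1, 0.9, 2.6] [1.0, 0.5, -1.1, 2.0, 0.1, 0.8, 2.8] [0.0, 0.5, 0.5, 2.1, -1.1, 1.3, -2.2]
   [-0.1, 0.4, -0.3, 1.8, 0.1, 1.0, 2.4] [0.8, 0.5, -1.1, 2.0, 0.1, 0.7, 2.6] [0.1, 0.4, 0.2, 2.1, -1.2, 1.1, -2.3]
   [-0.2, 0.5, -0.3, 1.6, 0.2, 1.0, 2.3] [0.2, 0.4, -0.6, 1.9, -0.2, 0.7, 2.8] [0.2, 0.4, -0.2, 2.1, -1.2, 0.9, -2.4]
flip 1 dpsi -90
   [-0.1, 0.3, 0.1, 2.0, -0.0, 0.9, -0.3] [-0.2, 0.4, -0.1, 1.8, 0.4, 1.2, -0.8] [-0.4, 0.7, -0.2, 1.6, 0.6, 1.6, -1.1]
   [-0.2, 0.3, -0.0, 1.9, 0.0, 0.9, -0.5] [-0.3, 0.5, -0.2, 1.7, 0.4, 1.3, -0.9] [-0.5, 0.8, -0.2, 1.4, 0.6, 1.7, -1.1]
   [-0.3, 0.4, -0.1, 1.8, 0.0, 0.9, -0.6] [-0.4, 0.6, -0.2, 1.5, 0.4, 1.4, -1.0] [-0.6, 0.9, -0.2, 1.2, 0.6, 1.9, -1.1]
```

Flip 0 with the mouth facing the tray's +x side (dpsi 180) is smooth throughout. Picking now.

```bash
python3 - <<'E'
from h import *
q=tool(Rs(PSI,0),0)
manip.goto(np.r_[GR,.15],q); manip.servo_line(np.r_[GR,.056],max_speed=.1)
print(manip.get_tcp_pos(),manip.get_force())
manip.gripper_to(0.0,grip_force=50); print("open",manip.get_opening(),manip.get_force(),manip.get_wrist_torque())
manip.servo_line(np.r_[GR,.075],max_speed=.05)
manip.servo_line(np.r_[GR,.20],max_speed=.12); manip.hold(.3)
print(manip.get_force(),manip.get_wrist_torque(),manip.get_joint_pos().round(2),manip.get_time_s())
im=manip.camera("side"); cv2.imwrite("pics/s1.png",cv2.resize(im[120:300,180:400],None,fx=3.4,fy=3.3)[:,:,::-1])
E
```

```text
[ 0.48334782 -0.25368195  0.05654822] [ 0.24643921 -0.56488832 -0.15659297]
open 0.14238373257785303 [ 0.60787344 -1.35612764  0.47251936] [-0.25517446 -0.09484876 -0.00432732]
[ 0.02252195 -0.09490232 -4.00607259] [0.02229576 0.08918176 0.02607287] [ 0.15  0.26  0.33  1.8  -0.09  1.1  -0.67] 8.575
```

View pics/s1.png

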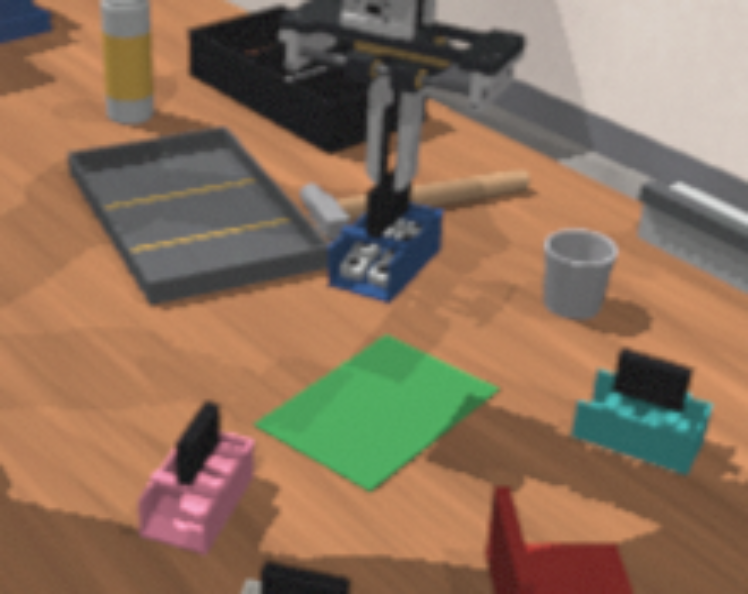

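Held level; 4.0 N matches the 0.4 kg total, so the weight reading can count the nuts. I'll carry it to the first third and tip stepwise.

```bash
cat >> h.py <<'E'
PI=np.pi; TX=-.045; Z=.065
def at(ty,th,v=.1,z=Z): p,q=pose(TX,ty,z,th,0,PI); manip.servo_line(p,q,max_speed=v)
def weight():
    f=[]
    for _ in range(3): manip.hold(.03); f.append(-manip.get_force()[2])
    return float(np.mean(f))
def tip(ty,th,need,W0,thmax=50,step=1.5):
    "tip on until `need` nuts have left; returns tilt and nuts out"
    while th<thmax:
        th+=step; at(ty,th,.025); manip.hold(.15)
        n=(W0-weight())/.245
        if n>.5:
            manip.hold(.4); n=(W0-weight())/.245
            print(f"ty {ty} th {th:.1f} out {n:.2f} t {manip.get_time_s():.1f}")
        if n>need-.5: break
    return th,n
E
python3 - <<'E'
from h import *
p1,q1=pose(TX,-.1,.2,0,0,PI)
p0=manip.get_tcp_pos(); mid=(p0+p1)/2; mid[2]=.235
manip.servo_line(mid,tool(Rs((PSI+TYAW+PI)/2,0),0),max_speed=.15)
manip.servo_line(p1,q1,max_speed=.15); at(-.1,0,.1); manip.hold(.3)
W0=weight(); print("W0",W0,manip.get_time_s())
np.save("W0.npy",W0)
at(-.1,6,.05)
th,n=tip(-.1,6,2,W0); print(th,n,manip.get_time_s())
at(-.1,th-5,.06); manip.hold(.3); print(weight(),th-5)
im=manip.camera("side"); im2=manip.camera("scene")
cv2.imwrite("pics/s2.png",np.hstack([cv2.resize(im[130:240,180:320],(400,314)),cv2.resize(im2[160:270,220:360],(400,314))])[:,:,::-1])
E
```

```text
W0 4.576057714842171 13.325
ty -0.1 th 7.5 out 5.30 t 14.6
7.5 5.299479272251987 14.625
4.135849314124665 2.5
```

View pics/s2.png

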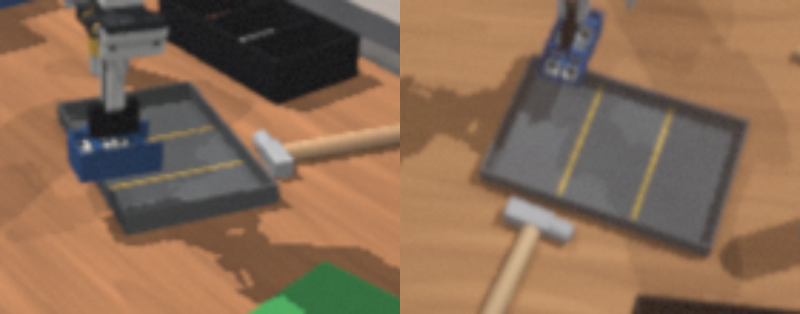

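No nuts are out: the shaker is over the near-left third, all nuts still in it, and the tray is empty, so the drop in weight was settling noise. I'll trigger on bright pixels in the tray outside the shaker's outline, and use a longer force average as confirmation.

```bash
cat >> h.py <<'E'
def tray2w(p): return np.r_[TR,0]+R.from_euler('z',TYAW).apply(p)
def area(ty,th):
    "bright pixels in the tray, outside the shaker's outline, scene view"
    im=manip.camera("scene"); c=manip.calibration("scene"); H=hsv(im)
    m=cv2.inRange(H,(0,0,150),(180,70,255)); roi=np.zeros(m.shape,np.uint8)
    cv2.fillConvexPoly(roi,proj(c,tray2w([[-.09,-.145,.006],[.09,-.145,.006],[.09,.145,.006],[-.09,.145,.006]])).round().astype(np.int32),255)
    b=np.array([[x,y,z] for x in(-.052,.052) for y in(-.03,.03) for z in(0,.046)]+[[-.03,0,.09],[.03,0,.09]])-[-.05,0,.0035]
    w=tray2w([TX,ty,Z])+Rs(TYAW+PI,np.radians(th)).apply(b)
    cv2.fillConvexPoly(roi,cv2.convexHull(proj(c,w).round().astype(np.int32)),0)
    return int(((m&roi)>0).sum()),im
def wavg(n=12):
    f=[]
    for _ in range(n): manip.hold(.04); f.append(-manip.get_force()[2])
    return float(np.mean(f)),float(np.std(f))
def tip2(ty,th,gain,thmax=50,step=1.5):
    a0,_=area(ty,th); L=[]
    while th<thmax:
        th+=step; at(ty,th,.025); manip.hold(.1); a,im=area(ty,th); L.append((round(th,1),a))
        if a-a0>8: manip.hold(.3); a,im=area(ty,th); L[-1]=(round(th,1),a)
        if a-a0>gain: break
    print("ty",ty,"a0",a0,L,"t",round(manip.get_time_s(),1)); return th,a,im
E
python3 - <<'E'
from h import *
print(area(-.1,2.5)[0])
at(-.1,8,.05); manip.hold(.2); print(area(-.1,8)[0],wavg(),manip.get_time_s())
th,a,im=tip2(-.1,8,24,thmax=25); print("w",wavg())
at(-.1,th-4,.06); np.save("th.npy",th); print(manip.get_time_s())
cv2.imwrite("pics/s3.png",cv2.resize(im[160:270,220:360],(800,628))[:600,:,::-1])
E
```

```text
2
0 (4.0739860420549086, 0.5182971110384008) 16.4583
ty -0.1 a0 0 [(9.5, 0), (11.0, 0), (12.5, 0), (14.0, 1), (15.5, 4), (17.0, 4), (18.5, 4), (20.0, 4), (21.5, 6), (23.0, 44)] t 20.9
w (3.427270730528043, 0.4371905486815259)
21.6083
```

View pics/s3.png

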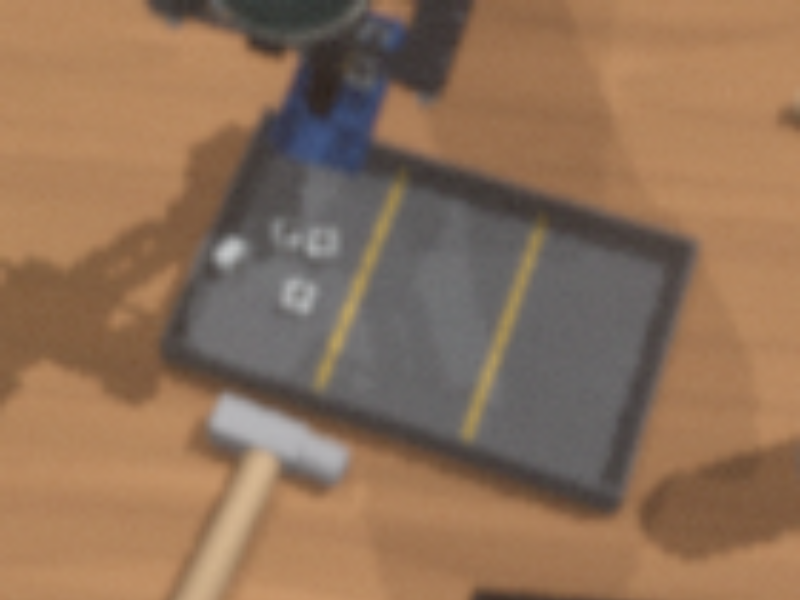

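The picture shows what look like four nuts in the first third, at about (228,252), (285,235), (320,242) and (297,297), so the second row probably followed the first. The other four must come out two and two, so at the middle I'll use finer steps and tilt back at once when something drops.

```bash
cat >> h.py <<'E'
def tip3(ty,th,gain,thmax=52,step=.8):
    a0,_=area(ty,th); L=[]
    while th<thmax:
        th+=step; at(ty,th,.02); manip.hold(.06); a,im=area(ty,th); L.append((round(th,1),a))
        if a-a0>7:
            at(ty,th-7,.09); manip.hold(.35); a,im=area(ty,th-7); L.append(("back",a))
            if a-a0>gain: break
    print("ty",ty,"a0",a0,L,"t",round(manip.get_time_s(),1)); return th,a,im
E
python3 - <<'E'
from h import *
at(-.1,14,.08); at(0,14,.12); manip.hold(.2); print(area(0,14)[0],manip.get_time_s())
at(0,21,.05); manip.hold(.2)
th,a,im=tip3(0,21,20,thmax=42); np.save("th.npy",th); print(th,a,"w",wavg(8),manip.get_time_s())
cv2.imwrite("pics/s4.png",cv2.resize(im[160:270,220:360],(800,628))[:600,:,::-1])
E
```

```text
17 23.0917
ty 0 a0 34 [(21.8, 37), (22.6, 36), (23.4, 40), (24.2, 37), (25.0, 43), ('back', 35), (25.8, 37), (26.6, 39), (27.4, 36), (28.2, 37), (29.0, 68), ('back', 75)] t 29.0
29.000000000000007 75 w (2.7383387980431273, 0.47671953118928817) 29.3167
```

View pics/s4.png

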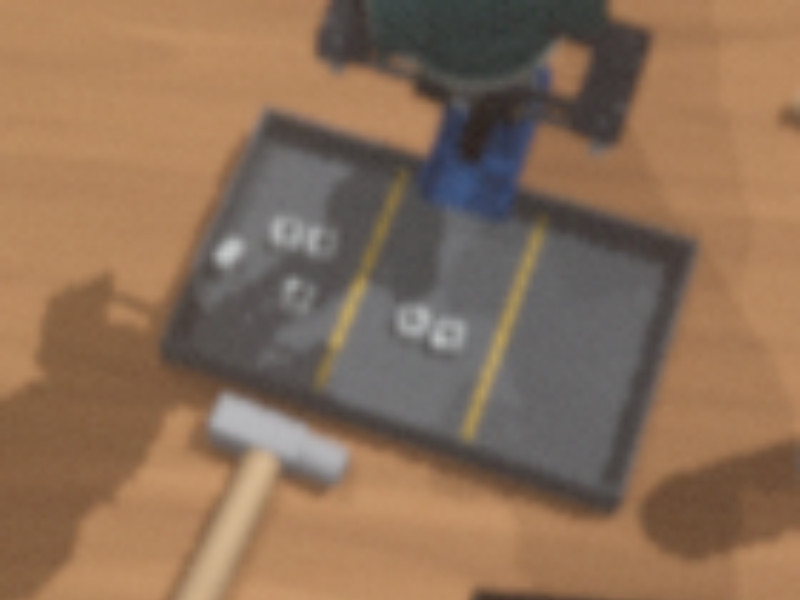

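Four nuts are in the left third and two in the middle, at (412,320) and (448,333). The last row goes in the right third.

```bash
python3 - <<'E'
from h import *
at(0,16,.08); at(.1,16,.12); at(.1,26,.05); manip.hold(.2)
th,a,im=tip3(.1,26,20,thmax=50); print(th,a,"w",wavg(8),manip.get_time_s())
# wrist-free look: lift level a little, then all views
at(.1,0,.12,z=.14); manip.hold(.3); print("w",wavg(15),manip.get_time_s())
s=manip.camera("scene"); d=manip.camera("side")
cv2.imwrite("pics/side5.png",d[:,:,::-1]); cv2.imwrite("pics/scene5.png",s[:,:,::-1])
cv2.imwrite("pics/s5.png",np.hstack([cv2.resize(s[160:270,220:360],(400,314)),cv2.resize(d[130:240,180:320],(400,314))])[:,:,::-1])
E
```

```text
ty 0.1 a0 91 [(26.8, 95), (27.6, 92), (28.4, 95), (29.2, 94), (30.0, 94), (30.8, 92), (31.6, 92), (32.4, 93), (33.2, 95), (34.0, 106), ('back', 122)] t 35.5
34.0 122 w (2.042467011969026, 0.35116407885052925) 35.8
w (2.270789784289154, 0.5912287167867657) 37.4
```

View pics/s5.png

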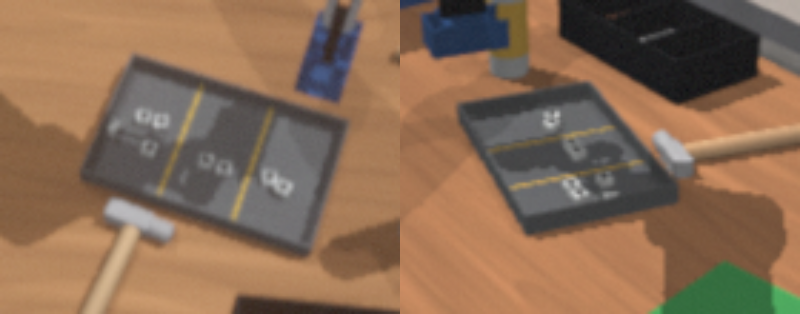

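The left third has four nuts, the middle two and the right two. The weight is back to about 2.0 N, so the shaker is empty. Returning it to the pad along the same path.

```bash
python3 - <<'E'
from h import *
p1,q1=pose(TX,-.1,.2,0,0,PI); end=np.r_[GR,.20]; mid=(end+p1)/2; mid[2]=.235
manip.servo_line(p1,q1,max_speed=.15)
manip.servo_line(mid,tool(Rs((PSI+TYAW+PI)/2,0),0),max_speed=.13)
manip.servo_line(end,tool(Rs(PSI,0),0),max_speed=.13)
manip.servo_line(np.r_[GR,.075],max_speed=.1); manip.servo_line(np.r_[GR,.0575],max_speed=.03)
print(manip.get_tcp_pos(),manip.get_force())
z=.0575
while z>.053:
    z-=.0007; manip.servo_line(np.r_[GR,z],max_speed=.02); manip.hold(.1)
    f=wavg(5)[0]
    if f<0.3: break
print("z",z,"w",f)
manip.gripper_to(1.0); manip.hold(.2); manip.servo_line(np.r_[GR,.2],max_speed=.1)
print(manip.get_time_s())
manip.goto(np.array([.40,-.22,.36]),tool(Rs(np.pi/2,0),0)); manip.hold(.3)
c=manip.calibration("wrist"); w=manip.camera("wrist"); s=manip.camera("scene"); d=manip.camera("side")
H=hsv(w); g=np.vstack(big(cv2.inRange(H,(50,120,60),(75,255,255)))[:2]); roi=np.zeros(H.shape[:2],np.uint8)
hull=cv2.convexHull(g); cv2.fillConvexPoly(roi,hull,255)
b=cv2.inRange(H,(100,90,40),(130,255,255))&roi; k=np.vstack([x for x in big(b) if cv2.contourArea(x)>3])
print("pad",cv2.minAreaRect(cast(c,hull[:,0],.004)[:,:2].astype(np.float32)),"shaker",cv2.minAreaRect(cast(c,cv2.convexHull(k)[:,0],.044)[:,:2].astype(np.float32)))
x,y=hull[:,0].mean(0).astype(int)
f=lambda a:cv2.resize(a,(400,300))
cv2.imwrite("pics/s6.png",np.vstack([np.hstack([f(s[160:265,220:360]),f(d[130:235,180:320])]),np.hstack([f(d[200:290,230:350]),f(w[max(0,y-60):y+60,max(0,x-80):x+80])])])[:,:,::-1])
print(manip.get_time_s())
E
```

```text
[ 0.48302872 -0.25357675  0.05755038] [ 0.41982832 -0.22174861 -1.09482825]
z 0.055400000000000005 w -5.7225159800107885
48.7417
pad ((0.47642701864242554, -0.2620786726474762), (0.18709775805473328, 0.12786564230918884), 10.897706031799316) shaker ((0.4783141314983368, -0.2537318468093872), (0.09721162170171738, 0.06155376508831978), 22.474149703979492)
50.2333
```

View pics/s6.png

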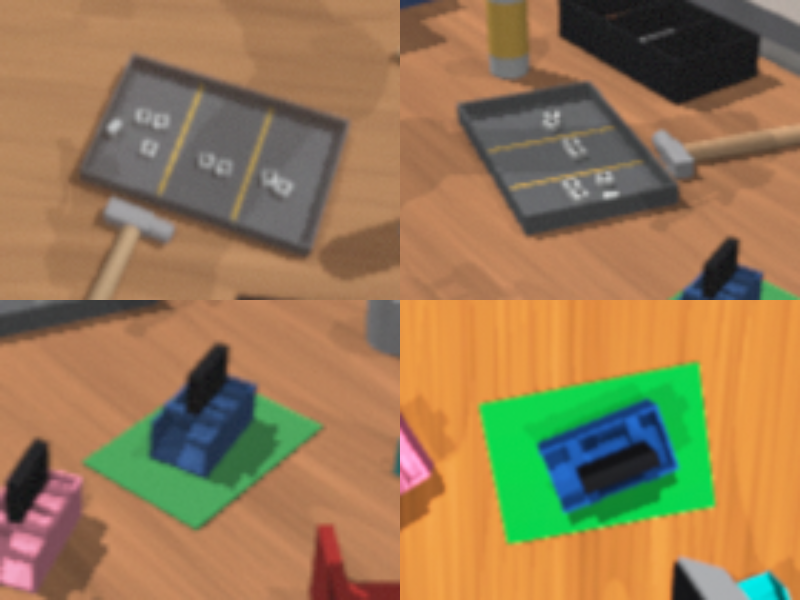

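Shaker upright, empty and clear; all eight nuts visible in the tray (4/2/2). Handing in.

```bash
python3 -c "
from plant import manip
manip.hand_in(); print(manip.get_time_s())"
```

```text
the job is handed in; nothing more can be done
the job is handed in; nothing more can be done
```

I emptied all eight weld nuts into the tray, stood the shaker back on its green pad and let go, then handed in at about 50 s of the 72 s allowed. No verdict is reported.

**Nuts:** The last pictures show four in the right-hand (−y) third, two in the middle and two in the left-hand (+y) third. That meets two per third, but it is not perfectly even, because the first two rows came out almost together at about 23° tilt. One of the four seems to lie on edge or lean against the end wall. I judged these positions by eye in the pictures and did not measure each nut.

**Shaker:** It stands upright by eye and empty, with its centre about 9 mm from the pad's middle. The weight reading fell from about 4.0 N to 2.0 N, which fits all eight nuts having left.

**Bystanders:** The hammer and spray can look unmoved in the last pictures. I did not check the brush, cup or magnet square there, but the arm never worked near them.

**Checks that failed or disagreed:**
- **Nut counting:** The force reading swung by about 0.5 N, and it once wrongly reported about five nuts out when none were. I switched to counting by camera and used the force only as a rough check.
- **Setting down:** The shaker was pressed onto the pad with about 6 N before release, somewhat more than I intended.

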